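Turn the parts carousel to the emergency-stop button

TASK

On the electrical training bench, turn the parts carousel so that the bin with the red emergency-stop button squarely faces the front, at the yellow arrow on the carousel's base. Turn it gently by pushing at its rim with the fingertips only: grip nothing, press on nothing hard, and do not reach into the bins or touch or lift any of the components in them. Leave the carousel standing still, and the multimeter, the contactor and the screwdriver where they lie.

Things in the scene. Friction and masses are not known exactly. Their poses are not given: they have to be found in the camera images.
- base: fixed grey base of the parts carousel, bolted to the bench: a disc 210 mm across, 12 mm high, under the bins. Origin on the bench, on the turning axis. A flat tongue (50 mm wide, 12 mm high) sticks out along its own -x to 195 mm from the axis, with a yellow arrow: the carousel's FRONT, within 0.4 rad of the -x direction of the bench.
- base_front (a point): middle of the outer end of the base's tongue, 195 mm from the axis, 12 mm above the bench; the line from the axis to this point is the front direction.
- tray: turning part of the carousel, about 1 kg, turns endlessly either way about the vertical axis. Origin on the axis 30 mm above the bench, z up. Six blue wedge-shaped open bins, middles along its own -x and every 60 degrees from it. Friction (about 0.1 N m, under 1 N at the rim) stops it almost at once when let go. Hub 52 mm in radius, 71 mm high, its nut 84 mm high.
- tray_bin (a point): middle of the floor of the bin on the tray's own -x side, 108 mm from the axis, 41 mm above the bench. Each bin is 40 mm wide at 50 mm from the axis and 92 mm wide at its front, 145 mm from the axis (outer corners at 152 mm). Side walls 6 mm thick, tops 76 mm above the bench; low front lip, top 57 mm.
- tray_gap (a point): a point in one of the six V-shaped gaps between bins (others every 60 degrees, each 30 degrees from the bins' middles), 138 mm from the axis, 60 mm above the bench. A gap is about 65 mm wide at the outer corners, 55 mm at 130 mm from the axis, open outwards and upwards (deck under it out to 118 mm, top 41 mm). A fingertip here pushes the end of either bin's side wall and turns the tray.
- liner: the grey liner on the inner faces of all six bins' side walls and front lips; fixed to the tray and turning with it, origin as the tray's. The fingers have no business inside the bins.
- estop: the emergency-stop button, the item wanted at the front: the only red thing on the carousel, a red mushroom head 40 mm across over a yellow ring and a black block 36 x 30 mm, 59 mm tall, about 0.09 kg; loose, standing upright in one of the bins about 108 mm from the axis. Origin: middle of its underside, z up.
- terminal: beige terminal block, 42 x 28 x 30 mm; loose, stands in another bin of the carousel about 108 mm from the axis. Origin: middle of its underside. To be left untouched.
- pilot: pilot light: black 32 mm square body, steel collar, green lens; 46 mm tall; loose, stands in another bin of the carousel about 108 mm from the axis. Origin: middle of its underside. To be left untouched.
- selector: selector switch: grey 32 mm square body, steel collar, black bar knob with a white line; 47 mm tall; loose, stands in another bin of the carousel about 108 mm from the axis. Origin: middle of its underside. To be left untouched.
- relay: plug-in relay: black base 38 x 30 mm with a clear cover showing a copper coil; 44 mm tall; loose, stands in another bin of the carousel about 108 mm from the axis. Origin: middle of its underside. To be left untouched.
- holder: white porcelain lamp holder, round, 44 mm across, 42 mm tall; loose, stands in another bin of the carousel about 108 mm from the axis. Origin: middle of its underside. To be left untouched.
- meter: bystander on the bench: multimeter in an orange case lying on its back, 150 x 75 mm (along its x, y), about 40 mm high, left of the carousel. Origin: middle of its underside.
- contactor: bystander on the bench: black contactor 70 x 45 mm, 80 mm tall, right of the carousel. Origin: middle of its underside.
- driver: bystander: screwdriver with a yellow handle, lying on the bench in front and to the right of the carousel, about 190 mm long, 26 mm high. Origin: under about its middle.
Things that resemble listed ones, but are neither listed nor needed, are in the scene too. What is shaped like the estop but pink is not meant.

How it is judged:
At the end, for the whole second after the job is handed in: The emergency-stop button stands upright in its bin at the front, within 20 mm (about 10 degrees) either side of the line from axis to arrow; the carousel is at rest, all components are down in their bins, meter, contactor and screwdriver moved under 15 mm (x of estop in the frame of base below -0.085 m and y of estop in the frame of base between -0.02 and 0.02 m and angular speed of tray below 0.05 rad/s and angle between estop's own z axis and vertical below 0.2 rad and height (world z) of terminal between 0.03 and 0.055 m and horizontal distance between each of terminal, estop, pilot, selector, relay, holder and tray below 0.145 m and height (world z) of estop between 0.03 and 0.055 m and height (world z) of pilot between 0.03 and 0.055 m and height (world z) of selector between 0.03 and 0.055 m and height (world z) of relay between 0.03 and 0.055 m and height (world z) of holder between 0.03 and 0.055 m and distance of each of meter, contactor, driver from where it was at the start of the episode below 0.015 m); the robot touches nothing.
It fails at once if the robot reached into a bin: touched a component or the inside of a bin (over 1 N) (contact force between any of the fingers, the arm and terminal above 1 N or contact force between any of the fingers, the arm and estop above 1 N or contact force between any of the fingers, the arm and pilot above 1 N or contact force between any of the fingers, the arm and selector above 1 N or contact force between any of the fingers, the arm and relay above 1 N or contact force between any of the fingers, the arm and holder above 1 N or contact force between any of the fingers, the arm and liner above 1 N).
It fails at once if a component was lifted (20 mm or more), left its bin or fell over (height (world z) of any of terminal, estop, pilot, selector, relay, holder above 0.061 m or horizontal distance between any of terminal, estop, pilot, selector, relay, holder and tray above 0.15 m or angle between any of terminal, estop, pilot, selector, relay, holder's own z axis and vertical above 0.6 rad).
It fails at once if the carousel was gripped or pressed hard (over 35 N) (contact force between any of the fingers, the arm and tray above 35 N).
It fails at once if the carousel was flung round (over 4 rad/s) (angular speed of tray above 4 rad/s).
It fails at once if the multimeter, contactor or screwdriver was pushed away (over 15 mm) (distance of any of meter, contactor, driver from where it was at the start of the episode above 0.015 m).
It also fails if it takes over 64 s, if anything falls off the work surface, if the arm or the gripper's body presses on something with over 40 N, if the wrist force passes 120 N, or if a joint passes its speed limit or range.

ROBOT

A 6-joint arm with a two-finger parallel gripper is mounted at the origin on the work surface. World frame = base frame: x ahead of the robot, y to its left, z up, the work surface at z = 0. Lengths are in m, angles in rad, forces in N, time in s.
With the tool pointing down it reaches from about 0.35 to 0.85 m from the base axis. Payload 8.1 kg.
Tool frame: the origin (TCP) lies between the finger pads; the fingertips stand 11 mm ahead of it and the grasp point (between the pads) lies 8 mm behind it (tips_ahead is the z of the fingertips in the tool frame, in m); z points along the fingers, y is the line along which they close (so a half turn about z gives the same grasp; the last joint's range is limited). The gripper opens to 93 mm and grips with 3 to 60 N. Pads are 15 mm wide; open, the fingers measure 128 mm over their backs; the gripper's body (75 mm by 188 mm) begins 65 mm behind the grasp point.
Start: joints at [1.037, 0.13, 1.488, -0, 1.523, -0.085], TCP at [0.26, 0.541, 0.197] pointing down, gripper open.
Joint ranges: [-2.96, 2.96], [-0.89, 2.26], [0.02, 2.5], [-1.34, 4.48], [0, 2.73], [-2.66, 2.66]. Speed limits (rad/s): [2.39, 2.39, 2.79, 3.14, 3.14, 3.14].

INTERFACE

Orientations are given as a rotation vector (axis times angle).
In Python, from plant import read_state, read_camera, close_job, tips_ahead gives the robot as it stands. The module is installed in compiled form; this text tells all that it offers.
- The arm moves only by the tool move_arm, never from a script. Its argument "plan" is a list of rows, each a list of 7 numbers: the turn, a rotation vector about the tool's x, y, z in units of 6 degrees (1.0 is 6 degrees), then the shift along the tool's x, y, z in units of 25 mm (1.0 is 25 mm), then the finger opening in mm, from 0 to 93. A call has exactly 10 rows; each row shifts and turns the commanded pose from where the row before left it, along the tool's axes as they then stand; what a row does not reach is not made up. A row lasts 1/10 s, in which the tool goes at most 50 mm and 8.59 degrees, less where a joint would pass 70% of its speed; a pose out of reach is approached as far as the arm can. A call is refused whole if a number of a shift passes 1 or a number of a turn 1, either way. A call with a gripper value outside its range is refused whole. The fingers move at their own pace and stop on an object; "force" is the grip in N (left out, the last holds). Time passes only in rows, so rows that do not move let the fingers close, or fill a call up. It gives the time, the measured TCP pose, the force, the opening and the grip force at its end, in the units of the state.
- read_state(): the state, without advancing time (a new reading comes with each control period).
- read_camera(name): name is "scene" or "side" or "wrist"; returns a dict with "frame" (400x640x3 uint8, red, green, blue), "z_map" (400x640 float32, m along the optical axis (not along the pixel's ray), 0 where there is no reading), "fx", "fy", "cx", "cy" (pixels), "rvec" (rotation vector, rad) and "tvec" (3), from world to camera coordinates, as OpenCV has them. Camera axes: x right, y down, z forward; pixel columns grow to the right and rows downward; lengths in m; the calibration is good to about 2 mm. A picture is of the moment at which its call begins.
- close_job(): hands the job in; it is judged then, once.
The state is a dict: "t": time; "q": joint angles; "dq": joint speeds; "joint_torque": joint torques, N m; "tool_pos": TCP position; "orientation": TCP orientation; "force": force on the tool from outside, world axes, zero at the start; "wrist_torque": the same for the moment, N m; "opening": finger opening in m; "gripper_force": force on a finger pad.
Only numpy, scipy, OpenCV 4.12 (cv2) and the standard library are available. Lean on these libraries where they do the work, as an engineer would, in place of code of your own. Each camera call takes 0.05 s, during which the arm holds its last target. There are 200 camera calls.

## Working session

There is one attempt and no reset: what is moved stays moved. The work goes in short steps, Python scripts to look and compute and a tool call to move; the robot and the scene stay as the last step left them, time stands still between calls to the robot, and variables do not carry over. Pictures are saved under pics/ and viewed, at most 10 in all, crops included, and the job is handed in when it is done.

Besides the shell and the picture viewer there is one more tool, called after ">>>" in YAML: its name, and indented under it one key for each argument. move_arm: Moves the arm, as the interface text tells. Its arguments: {"type":"object","properties":{"plan":{"type":"array","items":{"type":"array","items":{"type":"number"}}},"force":{"type":"number"}},"required":["plan"]}

```bash
mkdir -p pics; cat > h.py <<'E'
import numpy as np,cv2
from plant import *
def cam(n):
    c=read_camera(n); c['R']=cv2.Rodrigues(np.array(c['rvec'],float))[0]; c['t']=np.array(c['tvec'],float).ravel(); return c
def pts(c):
    z=c['z_map']; v,u=np.mgrid[:400,:640]
    P=np.stack([(u-c['cx'])/c['fx']*z,(v-c['cy'])/c['fy']*z,z],-1)
    return (P-c['t'])@c['R']
def proj(c,p):
    q=c['R']@np.array(p)+c['t']; return q[0]/q[2]*c['fx']+c['cx'],q[1]/q[2]*c['fy']+c['cy']
def save(n,im): cv2.imwrite('pics/'+n+'.png',cv2.cvtColor(im,cv2.COLOR_RGB2BGR))
E
python3 - <<'E'
from h import *
s=read_state();print(s)
a=cam('scene');b=cam('side')
np.savez('first.npz',a=a['frame'],b=b['frame'])
save('s1',a['frame']);save('d1',b['frame'])
for c in(a,b):print(-c['R'].T@c['t'])
E
```

```text
{'t': 0.0, 'q': array([ 1.03659299e+00,  1.31146644e-01,  1.48928575e+00,  1.72693079e-06,
        1.52301938e+00, -8.53986105e-02]), 'dq': array([-0.00043074, -0.00168241,  0.00081162,  0.00010156,  0.00015077,
        0.00172573]), 'joint_torque': array([ 8.04909741e-04, -5.59826267e+01, -4.91782129e+01,  7.71603291e-02,
        3.47996922e-02, -2.06187765e-04]), 'tool_pos': array([0.25999396, 0.54005279, 0.19559262]), 'orientation': array([-6.98952336e-01, -3.06226894e+00,  2.77995172e-03]), 'force': array([0.52954293, 0.85637409, 0.33986279]), 'wrist_torque': array([-0.02659652, -0.04587359, -0.02261946]), 'gripper_force': 0.0, 'opening': 0.09284580260471396}
[ 1.17175377 -0.26256707  0.46722431]
[ 0.29526031 -0.67589032  0.73343413]
```

View pics/s1.png

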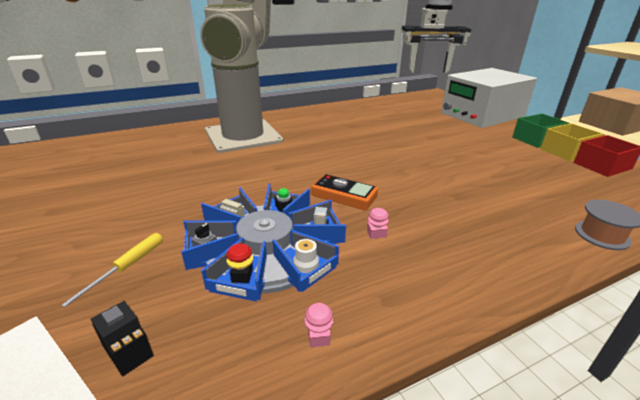

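View pics/d1.png

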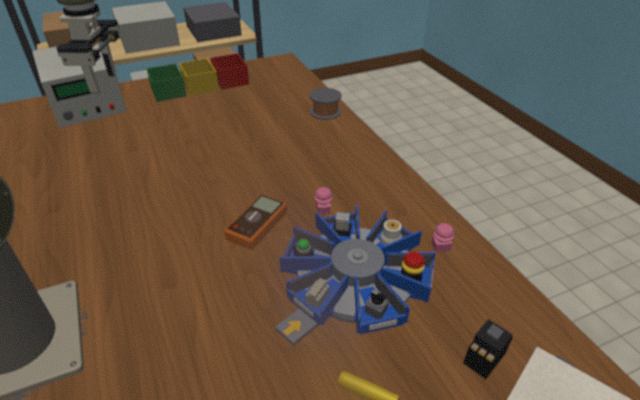

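The e-stop is the red head at scene (239,258) / side (413,263). The pink ones at scene (318,322) and (378,222) are outside the carousel and aren't meant. The arrow tongue is at side (298,323). Next I measure these and make a confirming crop.

```bash
cat > m.py <<'E'
from h import *
def measure(c):
    X=pts(c);f=c['frame'];h=cv2.cvtColor(f,cv2.COLOR_RGB2HSV);H,S,V=[h[...,i].astype(int) for i in range(3)]
    ok=(c['z_map']>0)&(X[...,0]>.3)&(X[...,0]<1)&(abs(X[...,1])<.35)&(X[...,2]>0.005)&(X[...,2]<.12)
    r=ok&((H<5)|(H>175))&(S>190)&(X[...,2]>.06)
    blue=ok&(H>105)&(H<125)&(S>150)&(V>60)
    return X,h,ok,r,blue
def circ(p):
    A=np.c_[2*p,np.ones(len(p))];s=np.linalg.lstsq(A,(p**2).sum(1),rcond=None)[0];return s[:2],np.sqrt(s[2]+s[0]**2+s[1]**2)
E
python3 - <<'E'
from m import *
for n in('scene','side'):
    c=cam(n);X,h,ok,r,blue=measure(c)
    H,S,V=[h[...,i].astype(int) for i in range(3)]
    b=X[blue];print(n,'blue',b[:,:2].mean(0),b[:,2].max())
    cen=(b[:,:2].min(0)+b[:,:2].max(0))/2
    hub=ok&(S<60)&(X[...,2]>.067)&(X[...,2]<.075)&(np.hypot(*(np.moveaxis(X[...,:2],-1,0)-cen[:,None,None]))<.07)
    cn=cv2.findContours(hub.astype(np.uint8),cv2.RETR_EXTERNAL,cv2.CHAIN_APPROX_NONE)[0];k=max(cn,key=len)[:,0]
    e=X[k[:,1],k[:,0],:2];print('hub',cen,circ(e),'mm',(e.min(0)+e.max(0))/2)
    R=X[r];print('red',len(R),R[:,:2].min(0),R[:,:2].max(0),R[:,2].max(),'ctr',(R[:,:2].min(0)+R[:,:2].max(0))/2)
    y=ok&(H>15)&(H<32)&(S>120)&(X[...,2]<.02)&(X[...,0]<.5+.2)
    for q in cv2.findContours(y.astype(np.uint8),cv2.RETR_EXTERNAL,cv2.CHAIN_APPROX_NONE)[0]:
        if len(q)>15: p=X[q[:,0,1],q[:,0,0]];print('yel',q[:,0].mean(0),p.mean(0))
    np.savez(n+'.npz',X=X,f=c['frame'])
    for nm,lo,hi,s in(('orange',5,14,170),):
        m=(H>=lo)&(H<=hi)&(S>s)&ok&(X[...,2]>.02);print(nm,m.sum(),X[m].min(0) if m.sum() else 0,X[m].max(0) if m.sum() else 0)
    if n=='side': save('c1',cv2.resize(c['frame'][190:390,230:490],None,fx=3,fy=3)[:600])
E
```

```text
scene blue [ 0.67007173 -0.13682013] 0.07916777599283628
hub [ 0.63229727 -0.12074653] (array([ 0.62972554, -0.12006231]), np.float64(0.050469783510059214)) mm [ 0.6304291  -0.12036305]
red 323 [ 0.69912254 -0.20614161] [ 0.73155399 -0.17012064] 0.10169359161625259 ctr [ 0.71533827 -0.18813112]
yel [149.  248.5] [ 0.53185444 -0.32576356  0.0143941 ]
orange 504 [ 0.42574899 -0.20545603  0.02006356] [0.73132173 0.19134761 0.09163012]
side blue [ 0.66834866 -0.17933361] 0.08380417387690434
hub [ 0.6675279  -0.12641285] (array([ 0.63678814, -0.12263303]), np.float64(0.04493354413071662)) mm [ 0.63790621 -0.12195229]
red 203 [ 0.69066946 -0.20649357] [ 0.72502689 -0.1755515 ] 0.10151344240757185 ctr [ 0.70784817 -0.19102253]
yel [351.35616438 387.71232877] [ 0.50853575 -0.33235012  0.01537972]
yel [292.38636364 326.86363636] [ 0.46590158 -0.18077888  0.0121828 ]
orange 345 [ 0.41945657 -0.2070187   0.02001791] [0.72454589 0.13415318 0.09873044]
```

View pics/c1.png

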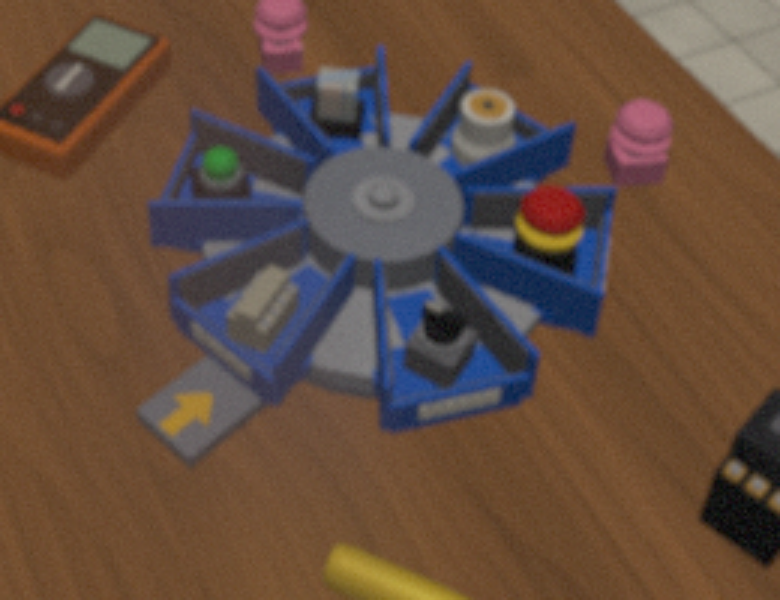

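The crop confirms it: the red mushroom on its yellow ring, at crop (552,228), is in the bin at about -41° from the axis (0.631,-0.121). The arrow is at about -160° and the pinks are off the carousel. I'll turn the tray about 119° clockwise, with closed fingertips in the gap at about +50°.

>>> move_arm:
  plan:
    - [0,0,0.8,0,0,0,0]
    - [0,0,0.8,0,0,0,0]
    - [0,0,0.73,0,0,0,0]
    - [0,0,0,-1,-0.18,0,0]
    - [0,0,0,-1,-0.18,0,0]
    - [0,0,0,-1,-0.18,0,0]
    - [0,0,0,-1,-0.18,0,0]
    - [0,0,0,-1,-0.18,0,0]
    - [0,0,0,-1,-0.18,0,0]
    - [0,0,0,-1,-0.18,0,0]
  force: 5

```text
t: 1.2
tool_pos: [0.3753, 0.4037, 0.1965]
orientation: [-1.066, -2.955, 0.0]
force: [0.1, -0.1, 0.6]
opening: 0.0176
gripper_force: 0.0
```

>>> move_arm:
  plan:
    - [0,0,0,-1,-0.18,0,0]
    - [0,0,0,-1,-0.18,0,0]
    - [0,0,0,-1,-0.18,0,0]
    - [0,0,0,-1,-0.18,0,0]
    - [0,0,0,-1,-0.18,0,0]
    - [0,0,0,-1,-0.18,0,0]
    - [0,0,0,-1,-0.18,0,0]
    - [0,0,0,-1,-0.18,0,0]
    - [0,0,0,-1,-0.18,0,0]
    - [0,0,0,-1,-0.18,0,0]

```text
t: 2.2
tool_pos: [0.5389, 0.2094, 0.1964]
orientation: [-1.067, -2.955, 0.0]
force: [-0.1, 0.7, 0.1]
opening: 0.0004
gripper_force: 0.0
```

>>> move_arm:
  plan:
    - [0,0,0,-1,-0.18,0,0]
    - [0,0,0,-1,-0.18,0,0]
    - [0,0,0,-1,-0.18,0,0]
    - [0,0,0,-1,-0.18,0,0]
    - [0,0,0,-1,-0.18,0,0]
    - [0,0,0,-1,-0.18,0,0]
    - [0,0,0,-1,-0.18,0,0]
    - [0,0,0,-1,-0.18,0,0]
    - [0,0,0,-1,-0.18,0,0]
    - [0,0,0,-1,-0.18,0,0]

```text
t: 3.2
tool_pos: [0.7025, 0.0152, 0.1962]
orientation: [-1.066, -2.954, 0.0]
force: [0.6, -0.2, -0.3]
opening: 0.0002
gripper_force: 0.0
```

>>> move_arm:
  plan:
    - [0,0,0,-0.7,-0.2,0,0]
    - [0,0,0,-0.6,-0.2,0,0]
    - [0,0,0,0,0,0.5,0]
    - [0,0,0,0,0,0.5,0]
    - [0,0,0,0,0,0.4,0]
    - [0,0,0,0,0,0.4,0]
    - [0,0,0,0,0,0,0]
    - [0,0,0,0,0,0,0]
    - [0,0,0,0,0,0,0]
    - [0,0,0,0,0,0,0]

```text
t: 4.2
tool_pos: [0.7212, -0.0124, 0.1527]
orientation: [1.066, 2.954, 0.001]
force: [-0.6, 0.1, 0.5]
opening: 0.0003
gripper_force: 0.0
```

```bash
python3 - <<'E'
from h import *
s=read_state();p=s['tool_pos'];print(p,s['q'])
a=cam('side');b=cam('wrist')
A=np.array([.631,-.121])
for c in(a,b):
    f=c['frame']
    for th in(50,-10,110,-41):
        q=np.r_[A+.138*np.array([np.cos(np.radians(th)),np.sin(np.radians(th))]),.06 if th!=-41 else .076]
        u,v=map(int,proj(c,q))
        if 0<=u<640 and 0<=v<400: cv2.circle(f,(u,v),3,(255,255,0),-1)
    u,v=map(int,proj(c,[p[0],p[1],.06]));cv2.circle(f,(u,v),3,(0,255,255),1)
save('m1',np.vstack([cv2.resize(a['frame'][150:350,230:490],(390,300)),cv2.resize(b['frame'],(390,244))]))
E
```

```text
[ 0.72124402 -0.01239301  0.15270144] [-8.82212085e-02  4.78648635e-01  1.15012271e+00  4.25467996e-06
  1.51124432e+00 -9.66315995e-01]
```

View pics/m1.png

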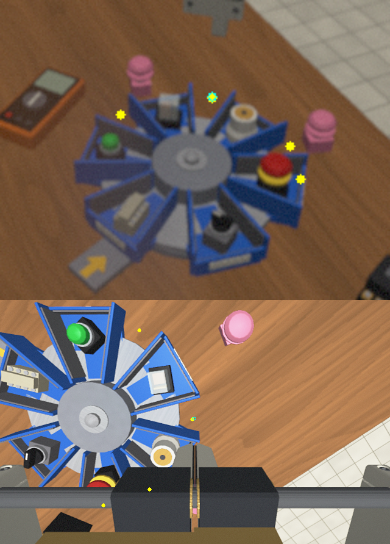

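In the wrist view the target point (193,419) lies in the gap between the relay bin (160,380) and the lamp-holder bin (162,455), so it is clear to descend.

>>> move_arm:
  plan:
    - [0,0,0,0,0,0.4,0]
    - [0,0,0,0,0,0.4,0]
    - [0,0,0,0,0,0.4,0]
    - [0,0,0,0,0,0.4,0]
    - [0,0,0,0,0,0.4,0]
    - [0,0,0,0,0,0.4,0]
    - [0,0,0,0,0,0.4,0]
    - [0,0,0,0,0,0.4,0]
    - [0,0,0,0,0,0.4,0]
    - [0,0,0,0,0,0,0]

```text
t: 5.3
tool_pos: [0.7194, -0.0123, 0.0592]
orientation: [-1.066, -2.952, 0.001]
force: [0.3, -0.2, 0.2]
opening: 0.0006
gripper_force: 0.0
```

>>> move_arm:
  plan:
    - [0,0,0.3,-0.17,0,0,0]
    - [0,0,0.3,-0.17,0,0,0]
    - [0,0,0.3,-0.17,0,0,0]
    - [0,0,0.3,-0.17,0,0,0]
    - [0,0,0.3,-0.17,0,0,0]
    - [0,0,0.3,-0.17,0,0,0]
    - [0,0,0.3,-0.17,0,0,0]
    - [0,0,0.3,-0.17,0,0,0]
    - [0,0,0.3,-0.17,0,0,0]
    - [0,0,0.3,-0.17,0,0,0]

```text
t: 6.3
tool_pos: [0.7493, -0.0441, 0.0616]
orientation: [-1.519, -2.75, 0.0]
force: [0.0, 0.2, 0.1]
opening: 0.0006
gripper_force: 0.0
```

```bash
cat >> m.py <<'E'
A=np.array([.631,-.121])
def rep():
    s=read_state();p=s['tool_pos'];a=np.linalg.norm(s['orientation']);o=cv2.Rodrigues(np.array(s['orientation']))[0]
    d=p[:2]-A;print('t',s['t'],'tcp r %.4f th %.1f z %.4f yaw %.1f'%(np.hypot(*d),np.degrees(np.arctan2(d[1],d[0])),p[2],np.degrees(np.arctan2(o[1,1],o[0,1]))),'F',s['force'].round(1))
    for n in('scene','side'):
        X,h,ok,r,b=measure(cam(n));R=X[r&(np.hypot(X[...,0]-A[0],X[...,1]-A[1])<.16)]
        if len(R)<30: continue
        m=(R[:,:2].min(0)+R[:,:2].max(0))/2-A;print(n,len(R),'estop r %.4f th %.1f'%(np.hypot(*m),np.degrees(np.arctan2(m[1],m[0]))))
E
python3 -c "
from m import *
rep()"
```

```text
t 6.3 tcp r 0.1411 th 33.0 z 0.0616 yaw 32.2 F [0.  0.2 0.1]
scene 322 estop r 0.1076 th -38.6
side 199 estop r 0.1042 th -42.3
```

>>> move_arm:
  plan:
    - [0,0,0.3,-0.18,0,0,0]
    - [0,0,0.3,-0.18,0,0,0]
    - [0,0,0.3,-0.18,0,0,0]
    - [0,0,0.3,-0.18,0,0,0]
    - [0,0,0.3,-0.18,0,0,0]
    - [0,0,0,0,0,0,0]
    - [0,0,0,0,0,0,0]
    - [0,0,0,0,0,0,0]
    - [0,0,0,0,0,0,0]
    - [0,0,0,0,0,0,0]

```text
t: 7.4
tool_pos: [0.7599, -0.0634, 0.0617]
orientation: [1.726, 2.625, -0.0]
force: [-0.3, 0.3, -0.0]
opening: 0.0006
gripper_force: 0.0
```

```bash
python3 -c "
from m import *
rep();a=cam('side')
save('m2',np.vstack([cv2.resize(a['frame'][150:350,230:490],(390,300)),cv2.resize(cam('wrist')['frame'],(390,244))]))"
```

```text
t 7.4 tcp r 0.1412 th 24.1 z 0.0617 yaw 23.3 F [-0.3  0.3 -0. ]
scene 320 estop r 0.1083 th -38.3
side 207 estop r 0.1041 th -42.1
```

View pics/m2.png

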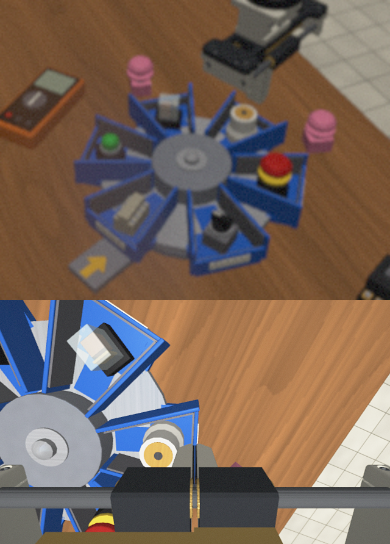

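```bash
cat >> m.py <<'E'
def ray(c,u,v,z):
    d=c['R'].T@np.array([(u-c['cx'])/c['fx'],(v-c['cy'])/c['fy'],1]);o=-c['R'].T@c['t'];return o+d*(z-o[2])/d[2]
E
python3 -c "
from m import *
a=cam('side');b=cam('scene')
print(ray(a,357.7,255,.084),ray(b,264,223,.084))
print(proj(a,[.631,-.121,.084]),proj(b,[.631,-.121,.084]))
s=read_state()['tool_pos'];print(proj(a,s+[0,0,-.011]),proj(b,s+[0,0,-.011]))
i=np.hstack([cv2.resize(a['frame'][180:330,270:470],(400,300)),cv2.resize(b['frame'][150:300,170:370],(400,300))])
for k,c,o in((0,a,(270,180)),(400,b,(170,150))):
  for q in(np.array([.631,-.121,.084]),s+[0,0,-.011]):
    u,v=proj(c,q);cv2.circle(i,(int((u-o[0])*2+k),int((v-o[1])*2)),3,(255,255,0),-1)
save('m3',i)"
```

```text
[ 0.6238846  -0.12837461  0.084     ] [ 0.64020845 -0.12294054  0.084     ]
(np.float64(359.1810408463007), np.float64(251.4020965962222)) (np.float64(263.4770327487063), np.float64(220.1176848717848))
(np.float64(398.9965147859575), np.float64(227.34898115844337)) (np.float64(321.5545065472518), np.float64(268.1551488060536))
```

View pics/m3.png

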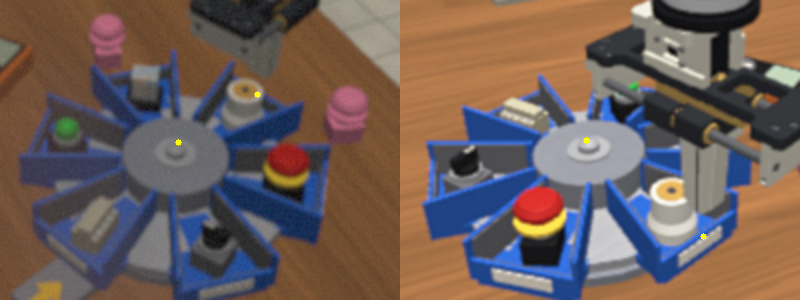

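```bash
python3 -c "
from m import *
s=read_state();p=s['tool_pos'];o=cv2.Rodrigues(s['orientation'])[0]
w=cam('wrist')
for k in(-.08,-.04,0,.011):print('wrist px',k,np.round(proj(w,p+o@[0,0,k])))
print('cam',-w['R'].T@w['t'],'nut',proj(w,[.63,-.121,.084]))
f=w['frame'].copy()
for q in(p+o@[0,0,.011],[.63,-.121,.084]):
  cv2.circle(f,tuple(map(int,proj(w,q))),4,(255,255,0),-1)
for t in range(0,360,5):
  q=[.63+.152*np.cos(np.radians(t)),-.121+.152*np.sin(np.radians(t)),.076];u,v=proj(w,q)
  if 0<=u<640 and 0<=v<400: cv2.circle(f,(int(u),int(v)),2,(255,0,255),-1)
save('m4',f)
for n in('side','scene'):
  X=pts(cam(n));m=(np.hypot(X[...,0]-p[0],X[...,1]-p[1])<.1)&(X[...,2]>.085)&(X[...,2]<.3)
  for z in(.09,.11,.13,.15,.17):
    k=m&(abs(X[...,2]-z)<.01);print(n,z,k.sum(),X[k].min(0).round(3),X[k].max(0).round(3))
"
```

```text
wrist px -0.08 [319. 316.]
wrist px -0.04 [319. 266.]
wrist px 0 [319. 236.]
wrist px 0.011 [319. 229.]
cam [0.72871832 0.00909694 0.25002436] nut (np.float64(64.06594891280551), np.float64(253.3423471084216))
side 0.09 58 [ 0.717 -0.093  0.085] [ 0.775 -0.06   0.1  ]
side 0.11 89 [ 0.744 -0.079  0.1  ] [ 0.777 -0.064  0.12 ]
side 0.13 84 [ 0.744 -0.079  0.12 ] [ 0.776 -0.066  0.14 ]
side 0.15 14 [ 0.747 -0.079  0.14 ] [ 0.764 -0.071  0.146]
side 0.17 286 [ 0.667 -0.131  0.166] [ 0.851 -0.022  0.18 ]
scene 0.09 131 [ 0.717 -0.093  0.085] [ 0.777 -0.052  0.1  ]
scene 0.11 216 [ 0.749 -0.079  0.1  ] [ 0.779 -0.05   0.12 ]
scene 0.13 231 [ 0.747 -0.078  0.12 ] [ 0.78 -0.05  0.14]
scene 0.15 143 [ 0.748 -0.079  0.14 ] [ 0.781 -0.049  0.159]
scene 0.17 492 [ 0.683 -0.13   0.161] [0.853 0.002 0.18 ]
```

View pics/m4.png

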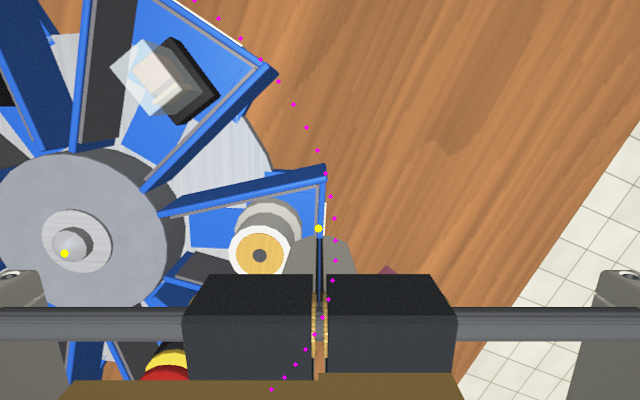

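The finger ended above the wall: in scene m3 the fingertip ends near (705,210), about 25 mm higher than the projected dot at (703,237). I'll check the tip offset.

```bash
python3 -c "
from m import *
print(tips_ahead() if callable(tips_ahead) else tips_ahead)
s=read_state();p=s['tool_pos'];print(p,s['opening'])
for n in('side','scene'):
  c=cam(n);X=pts(c);h=cv2.cvtColor(c['frame'],cv2.COLOR_RGB2HSV)
  m=(abs(X[...,0]-p[0])<.022)&(abs(X[...,1]-p[1])<.022)&(X[...,2]>.03)
  z=X[m][:,2];print(n,np.histogram(z,np.arange(.03,.16,.005)))
  k=m&(X[...,2]<.1)
  for v,u in np.argwhere(k)[::6]:print(u,v,X[v,u].round(3),h[v,u],end=';')
"
```

```text
0.011
[ 0.75993258 -0.06350576  0.06162695] 0.0003538028648245863
side (array([ 0,  2, 11, 10, 16, 16,  0,  0,  0,  0, 26,  7, 17, 28, 25, 20, 22,
       21, 26, 20, 23, 16, 12,  2,  0]), array([0.03 , 0.035, 0.04 , 0.045, 0.05 , 0.055, 0.06 , 0.065, 0.07 ,
       0.075, 0.08 , 0.085, 0.09 , 0.095, 0.1  , 0.105, 0.11 , 0.115,
       0.12 , 0.125, 0.13 , 0.135, 0.14 , 0.145, 0.15 , 0.155]))
408 210 [ 0.774 -0.067  0.097] [17 57 94];396 212 [ 0.746 -0.065  0.1  ] [30 27 86];396 213 [ 0.745 -0.066  0.098] [22 31 91];396 214 [ 0.746 -0.066  0.095] [25 39 86];405 214 [ 0.765 -0.07   0.092] [23 25 82];399 215 [ 0.747 -0.074  0.099] [30 23 90];406 215 [ 0.768 -0.071  0.088] [17 53 92];403 216 [ 0.757 -0.075  0.092] [30 17 88];402 217 [ 0.755 -0.075  0.091] [35 31 91];392 219 [ 0.739 -0.064  0.083] [ 15  97 140];394 221 [ 0.739 -0.071  0.083] [ 18 100 164];397 222 [ 0.743 -0.077  0.083] [ 17  72 162];399 223 [ 0.746 -0.079  0.081] [ 15  51 165];401 227 [ 0.761 -0.069  0.055] [113  31 131];404 228 [ 0.764 -0.076  0.058] [124  87 109];405 229 [ 0.764 -0.079  0.057] [118 102 120];405 230 [ 0.76
[... 4487 characters left out ...]
0.079  0.053] [116  11 182];321 273 [ 0.766 -0.067  0.046] [ 19  32 169];327 273 [ 0.758 -0.052  0.033] [116 116 121];317 274 [ 0.767 -0.075  0.049] [ 19  32 173];323 274 [ 0.761 -0.061  0.037] [112 128 131];315 275 [ 0.77 -0.08  0.05] [ 18  29 173];321 275 [ 0.764 -0.066  0.04 ] [111  53 136];314 276 [ 0.77  -0.082  0.049] [ 20  32 170];320 276 [ 0.764 -0.068  0.038] [112 108 132];315 277 [ 0.77  -0.08   0.046] [ 19  33 170];321 277 [ 0.763 -0.066  0.034] [114 141 123];317 278 [ 0.768 -0.076  0.04 ] [112  83 136];314 279 [ 0.771 -0.082  0.043] [ 20  15 153];313 280 [ 0.772 -0.084  0.042] [ 12   8 151];313 281 [ 0.77  -0.084  0.038] [112 104 132];314 282 [ 0.769 -0.082  0.035] [114 147 125];
```

The depth shows the fingertips at z≈0.085 rather than the 0.051 implied by the state, so the tool stands about 34 mm higher than reported. I'll raise, go back to the gap, measure the gap from the corner pixels, and descend while checking tip depth.

>>> move_arm:
  plan:
    - [0,0,0,0,0,-0.5,0]
    - [0,0,0,0,0,-0.4,0]
    - [0,0,-0.6,0.36,0,0,0]
    - [0,0,-0.6,0.36,0,0,0]
    - [0,0,-0.6,0.36,0,0,0]
    - [0,0,-0.6,0.36,0,0,0]
    - [0,0,-0.6,0.36,0,0,0]
    - [0,0,-0.6,0.36,0,0,0]
    - [0,0,-0.6,0.36,0,0,0]
    - [0,0,-0.6,0.36,0,0,0]

```text
t: 8.95
tool_pos: [0.7187, -0.0055, 0.086]
orientation: [1.015, 2.971, 0.001]
force: [0.3, 0.2, 0.4]
opening: 0.0005
gripper_force: 0.0
```

>>> move_arm:
  plan:
    - [0,0,0,0,0,0,0]
    - [0,0,0,0,0,0,0]
    - [0,0,0,0,0,0,0]
    - [0,0,0,0,0,0,0]
    - [0,0,0,0,0,0,0]
    - [0,0,0,0,0,0,0]
    - [0,0,0,0,0,0,0]
    - [0,0,0,0,0,0,0]
    - [0,0,0,0,0,0,0]
    - [0,0,0,0,0,0,0]

```text
t: 9.95
tool_pos: [0.7182, -0.0058, 0.0841]
orientation: [1.02, 2.971, -0.0]
force: [-0.0, 0.3, -0.3]
opening: 0.0005
gripper_force: 0.0
```

```bash
cat >> m.py <<'E'
def tip():
    p=read_state()['tool_pos']
    for n in('side','scene'):
        c=cam(n);X=pts(c);h=cv2.cvtColor(c['frame'],cv2.COLOR_RGB2HSV)
        m=(np.hypot(X[...,0]-p[0],X[...,1]-p[1])<.035)&(X[...,2]>.03)&(X[...,2]<.16)&(h[...,1]<60)
        z=np.sort(X[m][:,2]);k=m&(X[...,2]>.1);print(n,'tip low z',z[:10:3].round(3),'hist',np.histogram(z,np.arange(.03,.14,.01))[0],'mid',((X[k].min(0)+X[k].max(0))/2).round(3))
def corners():
    X=pts(w:=cam('wrist'));h=cv2.cvtColor(w['frame'],cv2.COLOR_RGB2HSV)
    d=X[...,:2]-A;r=np.hypot(d[...,0],d[...,1]);t=np.degrees(np.arctan2(d[...,1],d[...,0]))
    m=(h[...,0]>100)&(h[...,0]<125)&(h[...,1]>130)&(X[...,2]>.07)&(X[...,2]<.081)&(r>.14)&(r<.155)
    hh=np.histogram(t[m],np.arange(-180,181,2));print('wall tops near rim',[(int(b),int(n)) for n,b in zip(*hh) if n>3])
E
python3 -c "
from m import *
rep();tip();corners()"
```

```text
t 9.95 tcp r 0.1445 th 52.9 z 0.0841 yaw 52.1 F [-0.   0.3 -0.3]
scene 322 estop r 0.1076 th -38.5
side 204 estop r 0.1043 th -41.8
side tip low z [0.038 0.039 0.04  0.041] hist [ 7 20  1  2  6  0  0  0 17 28 22] mid [ 0.712 -0.018  0.124]
scene tip low z [0.032 0.037 0.046 0.053] hist [ 4  5  1  0  0  0  0  8 70 89 89] mid [ 0.725 -0.007  0.133]
wall tops near rim [(62, 50), (64, 82), (98, 213), (120, 5), (122, 57)]
```

>>> move_arm:
  plan:
    - [0,0,0,0.06,-0.2,0,0]
    - [0,0,0,0,0,0.3,0]
    - [0,0,0,0,0,0.3,0]
    - [0,0,0,0,0,0.3,0]
    - [0,0,0,0,0,0.3,0]
    - [0,0,0,0,0,0.3,0]
    - [0,0,0,0,0,0.3,0]
    - [0,0,0,0,0,0.2,0]
    - [0,0,0,0,0,0.2,0]
    - [0,0,0,0,0,0,0]

```text
t: 11.2
tool_pos: [0.7133, -0.0088, 0.0281]
orientation: [-1.02, -2.97, 0.0]
force: [-0.7, 0.7, 0.0]
opening: 0.0004
gripper_force: 0.0
```

>>> move_arm:
  plan:
    - [0,0,0.3,-0.17,0,0,0]
    - [0,0,0.3,-0.17,0,0,0]
    - [0,0,0.3,-0.17,0,0,0]
    - [0,0,0.3,-0.17,0,0,0]
    - [0,0,0.3,-0.17,0,0,0]
    - [0,0,0.3,-0.17,0,0,0]
    - [0,0,0.3,-0.17,0,0,0]
    - [0,0,0.3,-0.17,0,0,0]
    - [0,0,0.3,-0.17,0,0,0]
    - [0,0,0.3,-0.17,0,0,0]

```text
t: 12.2
tool_pos: [0.7436, -0.0396, 0.0292]
orientation: [1.476, 2.773, 0.0]
force: [-0.7, 0.4, 0.9]
opening: 0.0001
gripper_force: 0.5
```

```bash
python3 -c "
from m import *
rep();tip();corners()"
```

```text
t 12.2 tcp r 0.1389 th 35.9 z 0.0292 yaw 34.0 F [-0.7  0.4  0.9]
scene 322 estop r 0.1068 th -47.1
side 207 estop r 0.1045 th -51.7
side tip low z [0.039 0.04  0.041 0.041] hist [ 3 19 18 44 23 11  8  0  0  0  0] mid [ 0.743 -0.057  0.152]
scene tip low z [0.032 0.041 0.044 0.045] hist [  3  37  71  99 123  94 106 105 104   4  15] mid [ 0.756 -0.043  0.13 ]
wall tops near rim [(54, 250), (88, 198), (90, 55)]
```

Contact is made and the tray has turned about 9°. I continue around.

>>> move_arm:
  plan:
    - [0,0,0.45,-0.27,0,0,0]
    - [0,0,0.45,-0.27,0,0,0]
    - [0,0,0.45,-0.27,0,0,0]
    - [0,0,0.45,-0.27,0,0,0]
    - [0,0,0.45,-0.27,0,0,0]
    - [0,0,0.45,-0.27,0,0,0]
    - [0,0,0.45,-0.27,0,0,0]
    - [0,0,0.45,-0.27,0,0,0]
    - [0,0,0.45,-0.27,0,0,0]
    - [0,0,0.45,-0.27,0,0,0]

```text
t: 13.45
tool_pos: [0.768, -0.101, 0.0289]
orientation: [-2.08, -2.353, 0.0]
force: [-1.5, 1.4, 0.6]
opening: 0.0004
gripper_force: 0.5
```

```bash
python3 -c "
from m import *
rep();corners()"
```

```text
t 13.45 tcp r 0.1385 th 8.3 z 0.0289 yaw 7.0 F [-1.5  1.4  0.6]
scene 289 estop r 0.1062 th -73.8
side 229 estop r 0.1067 th -79.5
wall tops near rim [(24, 5), (26, 225), (60, 121), (62, 67)]
```

>>> move_arm:
  plan:
    - [0,0,0.45,-0.26,0,0,0]
    - [0,0,0.45,-0.26,0,0,0]
    - [0,0,0.45,-0.26,0,0,0]
    - [0,0,0.45,-0.26,0,0,0]
    - [0,0,0.45,-0.26,0,0,0]
    - [0,0,0.45,-0.26,0,0,0]
    - [0,0,0.45,-0.26,0,0,0]
    - [0,0,0.45,-0.26,0,0,0]
    - [0,0,0.45,-0.26,0,0,0]
    - [0,0,0.45,-0.26,0,0,0]

```text
t: 14.6
tool_pos: [0.7626, -0.1647, 0.029]
orientation: [-2.571, -1.805, -0.0]
force: [-0.6, 0.5, 0.2]
opening: 0.0007
gripper_force: 0.5
```

>>> move_arm:
  plan:
    - [0,0,0.45,-0.26,0,0,0]
    - [0,0,0.45,-0.26,0,0,0]
    - [0,0,0.45,-0.26,0,0,0]
    - [0,0,0.45,-0.26,0,0,0]
    - [0,0,0.45,-0.26,0,0,0]
    - [0,0,0.45,-0.26,0,0,0]
    - [0,0,0.45,-0.26,0,0,0]
    - [0,0,0.45,-0.26,0,0,0]
    - [0,0,0.45,-0.26,0,0,0]
    - [0,0,0.45,-0.26,0,0,0]

```text
t: 15.6
tool_pos: [0.7286, -0.2195, 0.0291]
orientation: [2.922, 1.155, 0.001]
force: [0.6, 1.4, -1.3]
opening: 0.0004
gripper_force: 0.5
```

```bash
python3 -c "
from m import *
rep();corners()"
```

```text
t 15.6 tcp r 0.1387 th -45.3 z 0.0291 yaw -46.9 F [ 0.6  1.4 -1.3]
wall tops near rim [(-28, 120), (-26, 69), (8, 174), (10, 12)]
```

>>> move_arm:
  plan:
    - [0,0,0.45,-0.26,0,0,0]
    - [0,0,0.45,-0.26,0,0,0]
    - [0,0,0.45,-0.26,0,0,0]
    - [0,0,0.45,-0.26,0,0,0]
    - [0,0,0.45,-0.26,0,0,0]
    - [0,0,0.4,-0.24,0,0,0]
    - [0,0,0.4,-0.24,0,0,0]
    - [0,0,0.4,-0.22,0,0,0]
    - [0,0,0.3,-0.17,0,0,0]
    - [0,0,0,0,0,0,0]

```text
t: 16.75
tool_pos: [0.6832, -0.2494, 0.0293]
orientation: [-3.091, -0.563, 0.0]
force: [-0.2, 0.6, 0.1]
opening: 0.0003
gripper_force: 0.0
```

```bash
python3 -c "
from m import *
rep();corners()
c=cam('side');X,h,ok,r,b=measure(c);H,S=h[...,0],h[...,1]
y=(H>15)&(H<32)&(S>120)&(X[...,2]<.02)&(X[...,2]>.006)&(np.hypot(X[...,0]-.466,X[...,1]+.181)<.035)
p=X[y].mean(0);d=p[:2]-A;print('arrow',y.sum(),p,np.degrees(np.arctan2(d[1],d[0])))
f=c['frame'][170:370,230:490].copy();save('m5',cv2.resize(f,(780,600)))"
```

```text
t 16.75 tcp r 0.1386 th -67.9 z 0.0293 yaw -69.4 F [-0.2  0.6  0.1]
wall tops near rim [(-50, 110), (-48, 79), (-14, 162), (-12, 20)]
arrow 134 [ 0.46606277 -0.18087926  0.01215777] -160.04694088397375
```

View pics/m5.png

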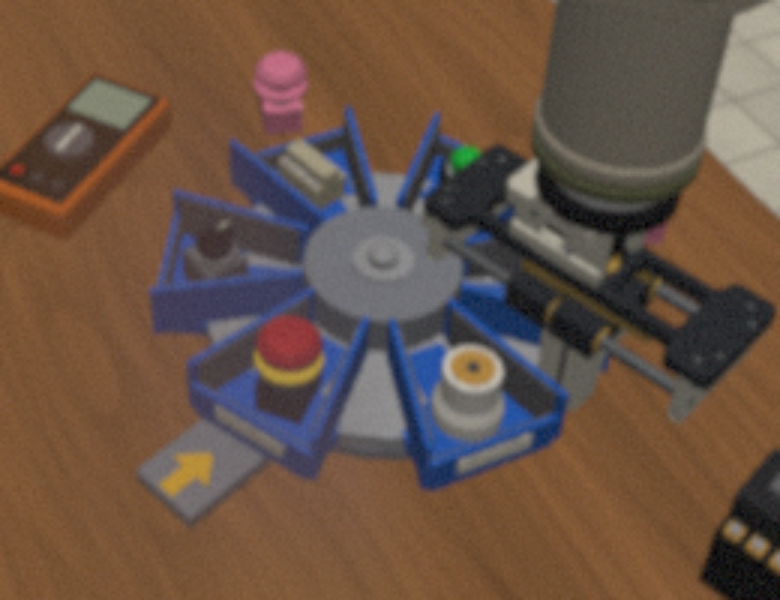

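The e-stop bin (crop 290,360) now stands about 8–9° short of the arrow (crop 190,470). One last small push.

>>> move_arm:
  plan:
    - [0,0,0.3,-0.17,0,0,0]
    - [0,0,0.3,-0.17,0,0,0]
    - [0,0,0.3,-0.17,0,0,0]
    - [0,0,0.25,-0.14,0,0,0]
    - [0,0,0.2,-0.1,0,0,0]
    - [0,0,0,0,0,0,0]
    - [0,0,0,0,0,0,0]
    - [0,0,0,0,0,0,0]
    - [0,0,0,0,0,0,0]
    - [0,0,0,0,0,0,0]

```text
t: 17.95
tool_pos: [0.6655, -0.2551, 0.0291]
orientation: [-3.123, -0.343, 0.0]
force: [-0.0, -0.0, -0.3]
opening: 0.0004
gripper_force: 0.0
```

```bash
sed -i 's/(S>190)/(S>150)/' m.py; python3 -c "
from m import *
rep();corners()"
```

```text
t 17.95 tcp r 0.1385 th -75.6 z 0.0291 yaw -77.5 F [-0.  -0.  -0.3]
side 142 estop r 0.1114 th -158.1
wall tops near rim [(-58, 87), (-56, 108), (-22, 164), (-20, 40)]
```

>>> move_arm:
  plan:
    - [0,0,0,0.15,0,0,0]
    - [0,0,0,0.2,0,0,0]
    - [0,0,0,0.15,0,0,0]
    - [0,0,0,0,0,0,0]
    - [0,0,0,0,0,-0.4,0]
    - [0,0,0,0,0,-0.6,0]
    - [0,0,0,0,0,-0.8,0]
    - [0,0,0,0,0,-1,0]
    - [0,0,0,0,0,-1,0]
    - [0,0,0,0,0,-1,0]

```text
t: 19.1
tool_pos: [0.678, -0.2527, 0.1523]
orientation: [3.122, 0.342, 0.003]
force: [-0.9, -0.6, 0.1]
opening: 0.0004
gripper_force: 0.0
```

>>> move_arm:
  plan:
    - [0,0,0,0,0,-1,0]
    - [0,0,0,1,0.5,0,0]
    - [0,0,0,1,0.5,0,0]
    - [0,0,0,1,0.5,0,0]
    - [0,0,0,1,0.5,0,0]
    - [0,0,0,0,0,0,0]
    - [0,0,0,0,0,0,0]
    - [0,0,0,0,0,0,0]
    - [0,0,0,0,0,0,0]
    - [0,0,0,0,0,0,0]

```text
t: 20.1
tool_pos: [0.786, -0.2797, 0.1764]
orientation: [3.122, 0.342, 0.003]
force: [0.7, 0.5, -0.4]
opening: 0.0008
gripper_force: 0.0
```

```bash
python3 -c "
from m import *
rep()
for n,k in(('scene','a'),('side','b')):
  c=cam(n);f0=np.load('first.npz')[k];d=cv2.absdiff(c['frame'],f0).max(2)
  X=pts(c);f=c['frame']
  if n=='side':save('m6',cv2.resize(f,(640,400)))
"
```

```text
t 20.1 tcp r 0.2218 th -45.7 z 0.1764 yaw -77.5 F [ 0.7  0.5 -0.4]
scene 189 estop r 0.1042 th -157.4
side 139 estop r 0.1117 th -157.7
```

View pics/m6.png

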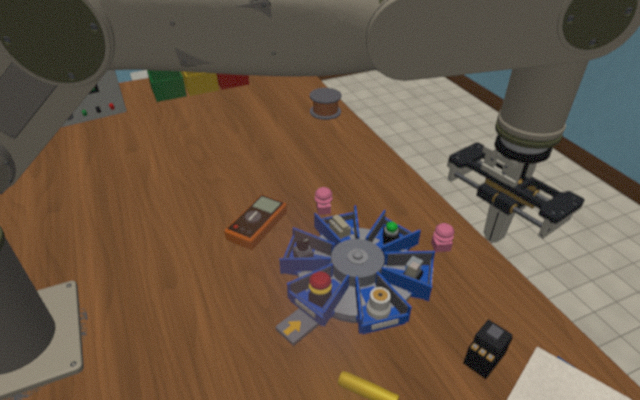

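The e-stop (319,287) stands upright in the bin facing the arrow (292,326), about 2–3° off the line at most. The meter, contactor and screwdriver are where they started, and the arm is clear.

```bash
python3 -c "
from plant import *
print(close_job())"
```

```text
the job is handed in; nothing more can be done
None
```

The job is handed in: the red e-stop's bin faces the yellow arrow, about 2–3° (roughly 5 mm) off the line by camera against the 10° allowed, with the arm clear and the meter, contactor and screwdriver unmoved in the last picture; the hand-in returned no verdict.

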